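# Hang the probe plate on the test stand

## Task

Lift the grey keyhole plate out of its upright holder and hang it on the screw of the aluminium post: pass the big round part of its keyhole over the screw head until the plate lies flat against the post, then slide it down until the screw is fully home at the top of the slot and the head has clamped the plate. Work by feel and never force it: a hand push of 20 N is plenty and well over that counts as forcing; then let go, with the other things on the bench left where they are.

Things in the scene. Friction and masses are not known exactly. Their poses are not given: they have to be found in the camera images.
- plate: Loose grey sheet plate, about 0.22 kg, 4 mm thick (x), 80 mm wide (y), 130 mm tall (z up), standing upright. Origin: middle of its lower edge, mid-thickness. +x is its front; the back (-x) goes against the post. A keyhole passes through it. Two black prongs (probe clip) stand 22 mm out of the front at z 40 to 48 mm.
- grip (a point): Centre of the black grip block on the plate's top edge: 12 mm thick (plate x -2 to +10 mm), 40 mm wide, z 128 to 170 mm above the lower edge. Take it from above across the 12 mm. Axes as the plate.
- keyhole (a point): Centre of the round part of the keyhole, 25 mm across, 66 mm above the plate's lower edge, mid-thickness. From it a slot 12 mm wide runs up. Axes as the plate.
- slot_end (a point): Where the screw's axis lies when fully home at the top of the slot: 90 mm above the plate's lower edge, 24 mm above the keyhole's centre, mid-thickness. Beside the slot, on the front, ramps rise from nothing at z 78.5 mm to 4 mm at z 93.5 mm, level to z 108 mm; they wedge under the screw head.
- post: Fixed aluminium post, 40 mm deep (x), 50 mm wide (y), top at 160 mm, on a grey foot 10 mm thick (x -75 to +45, y -55 to +55 mm). Origin: on the table under the post's axis. The plate hangs on its +x face, 20 mm from the axis: plate origin then at post x = 22 mm, y = 0, with plate x along post x.
- screw_mark (a point): Fixed mark on the post's +x face at 135 mm height, centred in y. The screw's axis is up to 12 mm above or below it: its height is not measured, find it by sight or touch. The screw points along +x: shank 9 mm, flat round head 20 mm across, 5 mm thick, 5.5 mm gap between post face and head (head from 5.5 to 10.5 mm off the face).
- screw (a joint): How far the spring-loaded screw is drawn out of the post, m: 0 at rest, about 0.0023 when the ramps are fully under its head. The spring pulls in with 4 N at rest, 6 N at 0.0023, so sliding home takes a steady downward push of about 5 to 15 N, more than the plate's weight; then the shank meets the slot's end, a hard stop.
- holder: Fixed grey holder: base 90 x 120 x 12 mm, an upright channel at each end (y 33 to 49 mm either side, top at 97 mm) in which the plate's side edges stand with about 1 mm play. Origin: centre of its underside. The plate stands on the base, its front to the holder's +x, and comes out straight up by at least 90 mm.
- sleeve_tall: Bystander, leave alone: black rubber tube sleeve standing upright, 44 mm across, 85 mm tall. Origin: on the underside.
- sleeve_short: Bystander, leave alone: black rubber tube sleeve standing upright, 48 mm across, 35 mm tall. Origin: on the underside.
- spoon: Bystander, leave alone: wooden spoon lying flat, 240 mm long. Origin: underside, about mid-length.
- meter: Bystander, leave alone: hand-held digital meter lying on its back, 75 x 110 x 25 mm. Origin: on the underside.
- marker: Bystander, leave alone: black marker pen, 135 mm long, 14 mm thick, lying. Origin: on the underside.
- beaker: Bystander, leave alone: open glass beaker, 72 mm across, 90 mm tall. Origin: on the underside.
- flange: Bystander, leave alone: steel disc, 160 mm across, 12 mm thick, with a 24 mm knob on top. Origin: on the underside.
There are look-alikes about, which are no part of the job. What is shaped like the plate but green is not meant.

How it is judged:
By the outcome, as a careful person would: the job done as asked, in the order asked, and still so for the second after the job is handed in, with the robot touching nothing.
It also fails if it takes over 58 s, if anything falls off the work surface, if the arm or the gripper's body presses on something with over 40 N, if the wrist force passes 120 N, or if a joint passes its speed limit or range.

## Robot

A 7-joint arm with a two-finger parallel gripper is mounted at the origin on the work surface. World frame = base frame: x ahead of the robot, y to its left, z up, the work surface at z = 0. Lengths are in mm, angles in rad, forces in N, time in s.
With the tool pointing down it reaches from about 425 to 950 mm from the base axis. Payload 4.7 kg.
Tool frame: the origin (TCP) lies on the front face of the gripper's body, between the roots of the fingers; the fingertips stand 70 mm ahead of it and the grasp point (between the pads) lies manip.grasp_offset ahead of it (manip.grasp_offset is the distance from the TCP to the grasp point, in mm); z points along the fingers, y is the direction in which the jaws open and shut (so a half turn about z gives the same grasp; the last joint's range is limited). The gripper opens to 87 mm and grips with 3 to 60 N. Pads are 19 mm wide; open, the fingers measure 117 mm over their backs; the gripper's body (75 mm by 190 mm) begins 51 mm behind the grasp point.
Start: joints at [1.138, 0.469, -0.049, 1.532, 0.024, 1.141, -0.082], TCP at [265.261, -620.708, 292.273] pointing down, gripper open.
Joint ranges: [-2.59, 2.59], [-0.33, 1.99], [-1.39, 1.29], [0.1, 2.45], [-1.04, 4.18], [0.21, 1.99], [-2.66, 2.66]. Speed limits (rad/s): [2.57, 2.57, 3.14, 3.14, 3.14, 3.14, 3.14].

## Interface

Orientations are given as a unit quaternion [w, x, y, z].
In Python, from cell import manip gives the robot as it stands.
- The arm moves only by the shell command python3 -m creep 'ROWS' [OPENING]. ROWS is a JSON object of lists of equal length, an entry for each row: "travel": the shift along the tool's x, y, z in mm, a list of three; "rotation": the turn, a rotation vector about the tool's x, y, z in degrees, a list of three. A call has 1 to 20 rows; each row shifts and turns the commanded pose from where the row before left it, along the tool's axes as they then stand; what a row does not reach is not made up. A row lasts 1/12 s, in which the tool goes at most 41.7 mm and 7.16 degrees, less where a joint would pass 70% of its speed; a pose out of reach is approached as far as the arm can. A call with a gripper value outside its range is refused whole. OPENING is the opening, from -1 (shut) to 1 (fully open), so that 0 is half open, set as the call begins (- or left out, the last holds). The fingers move at their own pace and stop on an object; the grip force is fixed at half the most. Time passes only in rows, so rows that do not move let the fingers close. It gives the time, the measured TCP pose, the force and the opening at its end, in the units of the state.
- manip.observe(): the state, without advancing time (a new reading comes with each control period).
- manip.capture(name): name is "scene" or "top" or "wrist"; returns a dict with "frame" (384x512x3 uint8, blue, green, red), "intrinsics" (3x3 intrinsics, pixels), "extrinsics" (4x4, takes a point from world to camera coordinates); the wrist camera has in their place "tool_from_camera" (4x4, takes a point from camera to tool coordinates, whose origin is the TCP and whose axes are the flange's). Camera axes: x right, y down, z forward; pixel columns grow to the right and rows downward; lengths in mm; the calibration is good to about 2 mm. A picture is of the moment at which its call begins: read the wrist's pose just before it. There is no depth.
- manip.hand_in(): hands the job in, once; it reports no verdict.
Trained networks look in a picture, given as the dict that the camera call returned (one of the last four; its "shot" number tells which), for a name from the list of things; names that differ only in an ending like _2 or _b are one class to them, and where a whole thing is asked for, a point or a joint stands for the part that bears it (a point fixed in the world has none). Each returns a list of dicts, best first, with "conf" (0 to 1); they miss things now and then, are a little off and sometimes report something else, mostly with a low value. They report only what shows in the picture. A call takes as long as a camera call. They do not tell look-alikes from the thing itself.
- manip.cut_out(picture, thing): "mask" (384x512 bool, what is visible of it).
- manip.pinpoint(picture, thing): "xyz" ([x, y, z] in mm, in world coordinates, good to about 4 mm: a listed point, or the origin of a listed thing).
The state is a dict: "clock": time; "q": joint angles; "qvel": joint speeds; "tau": joint torques, N m; "position": TCP position; "eef_rot": TCP orientation; "force": force on the tool from outside, world axes, zero at the start; "ft_torque": the same for the moment, N m; "gripper_width": finger opening in mm.
Only numpy, scipy, OpenCV 4.12 (cv2) and the standard library are available. Lean on these libraries where they do the work, as an engineer would, in place of code of your own. Each camera call takes 0.05 s, during which the arm holds its last target. There are 200 camera calls.

## Working session

There is one attempt and no reset: what is moved stays moved. The work goes in short steps, Python scripts to look and compute and a shell command to move; the robot and the scene stay as the last step left them, time stands still between calls to the robot, and variables do not carry over. Pictures are saved under pics/ and viewed, about 8 in all and at most 12, crops included, and the job is handed in when it is done.

```bash
ls; mkdir -p pics
python3 - <<'E'
from cell import manip
import cv2,numpy as np
print(manip.observe(), manip.grasp_offset)
ims=[]
for c in ("scene","top"):
    p=manip.capture(c); ims.append(p["frame"])
    print(c,np.round(p["intrinsics"],1).tolist(),np.round(p["extrinsics"],3).tolist())
    for t in ("plate","grip","keyhole","post","screw_mark","holder"):
        print(t,[(round(d["conf"],2),np.round(d["xyz"]).tolist()) for d in manip.pinpoint(p,t)[:3]])
    cv2.imwrite(f"pics/{c}0.png",cv2.resize(p["frame"],(800,600)))
E
```

```text
pics
{'clock': 0.0, 'q': array([ 1.13807773,  0.46947226, -0.04862066,  1.53369284,  0.02409281,
        1.1410479 , -0.08229949]), 'qvel': array([ 0.00054112,  0.00075751,  0.00050837, -0.00047064,  0.00047706,
        0.00213735,  0.00012723]), 'tau': array([-2.36821288e-04, -5.07982993e+01, -8.07188661e-02, -2.36160958e+01,
       -6.14046352e-02,  3.77154211e-02,  1.66582877e-04]), 'position': array([ 265.07027072, -620.25754722,  291.1790901 ]), 'eef_rot': array([-9.90460571e-04,  9.79679745e-01,  2.00565607e-01, -2.32783846e-04]), 'force': array([ 1.14520583, -0.17977367, -0.50080729]), 'ft_torque': array([-0.01607346, -0.02576917,  0.01923029]), 'gripper_width': 86.77366094117416} 51.0
scene [[383.7, 0.0, 261.5], [0.0, 383.7, 188.1], [0.0, 0.0, 1.0]] [[0.425, 0.905, -0.002, -200.852], [0.705, -0.332, -0.626, -280.214], [-0.568, 0.265, -0.779, 1469.861], [0.0, 0.0, 0.0, 1.0]]
plate [(0.78, [510.0, 165.0, 13.0]), (0.69, [280.0, 326.0, 29.0])]
grip [(0.73, [134.0, 300.0, 11.0])]
keyhole [(0.91, [212.0, 308.0, 21.0]), (0.85, [506.0, 164.0, 78.0]), (0.25, [513.0, 164.0, 14.0])]
post [(0.94, [545.0, -200.0, -4.0])]
screw_mark [(0.6, [565.0, -189.0, 132.0])]
holder [(0.68, [638.0, -429.0, 4.0]), (0.57, [509.0, 169.0, 5.0])]
top [[396.2, 0.0, 257.4], [0.0, 396.2, 190.4], [0.0, 0.0, 1.0]] [[0.014, -1.0, 0.027, -27.972], [-0.986, -0.018, -0.169, 524.833], [0.169, -0.025, -0.985, 1250.14], [0.0, 0.0, 0.0, 1.0]]
plate [(0.72, [280.0, 323.0, 27.0]), (0.52, [506.0, 167.0, 12.0]), (0.37, [698.0, 33.0, 5.0])]
grip [(0.57, [136.0, 295.0, 8.0]), (0.52, [514.0, 168.0, 159.0])]
keyhole [(0.97, [217.0, 310.0, 22.0]), (0.65, [513.0, 172.0, 79.0])]
post [(0.9, [542.0, -202.0, 2.0])]
screw_mark [(0.86, [566.0, -201.0, 142.0])]
holder [(0.8, [510.0, 166.0, -1.0]), (0.66, [577.0, -10.0, 1.0])]
```

View pics/scene0.png

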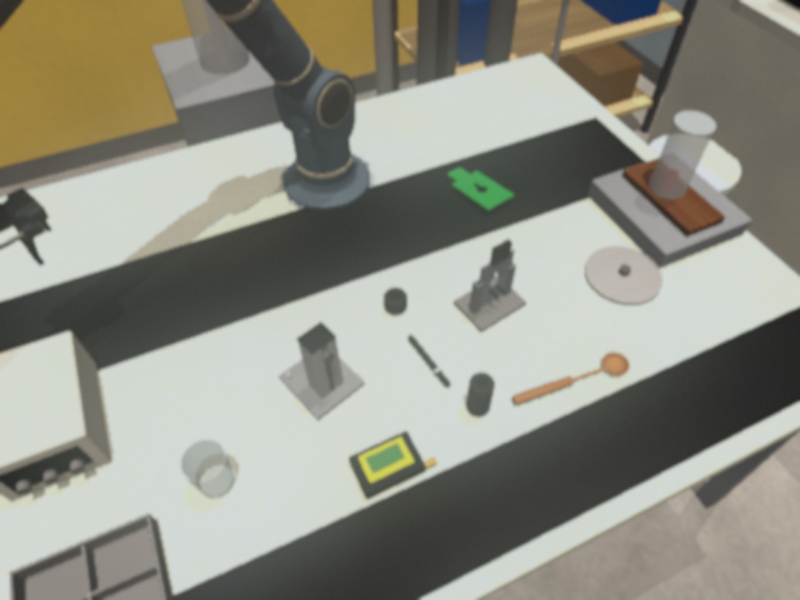

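View pics/top0.png

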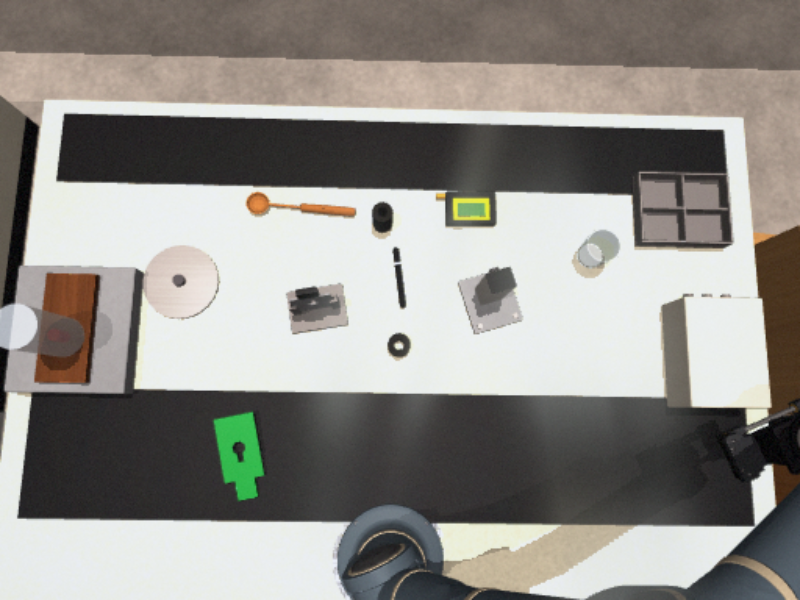

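The candidates for the plate are the grey one upright in its holder (scene px ~(492,285), top px ~(315,303)) and the green one lying flat (scene ~(482,190), top ~(240,455)). The grey one fits, since the green one is excluded. I'll check it in an enlarged crop, with the post beside it.

Run:
```python
from cell import manip
import cv2,numpy as np
s=manip.capture("scene");t=manip.capture("top")
f=lambda im,x,y,w=64,h=64: cv2.resize(im[y:y+h,x:x+w],(400,300) if 0 else (300,300),interpolation=cv2.INTER_CUBIC)
a=s["frame"];b=t["frame"]
g=np.vstack([np.hstack([f(a,282,150),f(a,174,202)]),np.hstack([f(b,172,165),f(b,282,158)])])
cv2.imwrite("pics/crops1.png",g)
# yaw from holder / post foot masks: top view, minarearect of convex hull on table plane z=~11
K=t["intrinsics"];E=t["extrinsics"];R,T=E[:3,:3],E[:3,3];C=-R.T@T
def ray(p,z):
    d=R.T@np.linalg.solve(K,np.array([p[0],p[1],1.]));return C+d*(z-C[2])/d[2]
for n in ("holder","post"):
    for m in manip.cut_out(t,n)[:2]:
        ys,xs=np.nonzero(m["mask"]);w=np.array([ray(p,11)[:2] for p in zip(xs,ys)],np.float32)
        print(n,m["conf"],cv2.minAreaRect(w))
```

```text
holder 0.98 ((504.56085205078125, 161.61709594726562), (87.06436920166016, 122.7271957397461), 12.44314193725586)
holder 0.43 ((533.7484130859375, -214.96710205078125), (124.34442901611328, 122.3731918334961), 18.205120086669922)
post 0.93 ((532.719970703125, -211.34814453125), (128.60366821289062, 119.1449203491211), 18.219270706176758)
```

View pics/crops1.png

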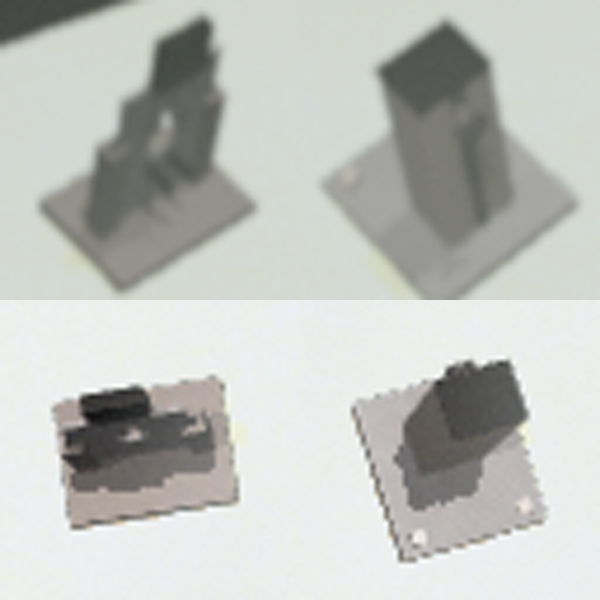

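The crop confirms it: the grey plate stands in its holder, with the prongs and front facing world +x and yaw about 11°. The post's screw also faces +x, with yaw about 18°. Moving over the plate.

```bash
cat > h.py <<'E'
from cell import manip
import numpy as np,cv2
from scipy.spatial.transform import Rotation as Ro
def pose():
    s=manip.observe();q=s["eef_rot"];return s["position"],Ro.from_quat([q[1],q[2],q[3],q[0]]),s
def to(target,yaw=None):
    p,R,s=pose(); print("travel tool",np.round(R.inv().apply(np.array(target)-p),1))
    if yaw is not None:  # desired tool-x yaw, tool down
        D=Ro.from_euler("z",yaw,degrees=True)*Ro.from_euler("x",180,degrees=True)
        print("rotvec deg tool",np.round((R.inv()*D).as_rotvec(degrees=True),2))
def show():
    p,R,s=pose();print("t",round(s["clock"],2),"p",np.round(p,1),"yaw",round(np.degrees(np.arctan2(*R.as_matrix()[1::-1,0])),2),"tilt z",np.round(R.as_matrix()[:,2],4),"F",np.round(s["force"],1),"M",np.round(s["ft_torque"],2),"w",round(s["gripper_width"],1))
E
python3 -m creep '{"travel":[[27,-21,-3],[27,-21,-3],[27,-21,-3],[27,-21,-3],[27,-21,-3],[27,-21,-3],[27,-21,-3],[27,-21,-3],[27,-21,-3],[27,-21,-3],[27,-21,-3],[27,-21,-3],[27,-21,-3]],"rotation":[[0,0,0],[0,0,0],[0,0,0],[0,0,0],[0,0,0],[0,0,0],[0,0,0],[0,0,0],[0,0,0],[0,0,0],[0,0,0],[0,0,0],[0,0,0]]}' 1
python3 -m creep '{"travel":[[15,-29,0],[15,-29,0],[15,-29,0],[15,-29,0],[15,-29,0],[15,-29,0],[15,-29,0],[15,-29,0],[15,-29,0],[15,-29,0],[15,-29,0],[15,-29,0],[0,0,0]],"rotation":[[0,0,-6.5],[0,0,0],[0,0,0],[0,0,0],[0,0,0],[0,0,0],[0,0,0],[0,0,0],[0,0,0],[0,0,0],[0,0,0],[0,0,0],[0,0,0]]}'
python3 -m creep '{"travel":[[0,0,0],[0,0,0],[0,0,0],[0,0,0],[0,0,0],[0,0,0],[0,0,0],[0,0,0],[0,0,0],[0,0,0],[0,0,0],[0,0,0]],"rotation":[[0,0,-6.5],[0,0,-6.5],[0,0,-6.5],[0,0,-6.5],[0,0,-6.5],[0,0,-6.5],[0,0,-6.5],[0,0,-6.5],[0,0,-6.5],[0,0,-6.5],[0,0,-6.5],[0,0,0]]}'
python3 - <<'E'
from h import *
show()
w=manip.capture("wrist");print(np.round(w["tool_from_camera"],3).tolist(),np.round(w["intrinsics"],1).tolist())
for t in ("grip","plate","keyhole","holder"):
    print(t,[(round(d["conf"],2),np.round(d["xyz"],1).tolist()) for d in manip.pinpoint(w,t)[:2]])
cv2.imwrite("pics/w1.png",w["frame"])
to([512,168,330],101)
E
```

```text
clock: 1.98
position: [481.3, -230.2, 331.8]
eef_rot: [0.0, 0.98, 0.2, 0.0]
force: [1.1, -0.2, -0.8]
gripper_width: 87.3
clock: 3.07
position: [467.4, 166.9, 332.0]
eef_rot: [-0.002, 0.965, 0.261, 0.001]
force: [-0.0, 0.8, 0.6]
gripper_width: 86.9
clock: 4.07
position: [468.8, 159.4, 331.3]
eef_rot: [0.0, 0.635, 0.773, 0.0]
force: [-0.4, -0.4, -0.1]
gripper_width: 87.0
t 4.07 p [468.8 159.4 331.3] yaw 101.23 tilt z [ 1.e-04 -0.e+00 -1.e+00] F [-0.4 -0.4 -0.1] M [ 0.03 -0.11 -0.02] w 87.0
[[0.001, -0.964, -0.267, 72.198], [1.0, 0.001, 0.0, -0.135], [0.0, -0.267, 0.964, -92.451], [0.0, 0.0, 0.0, 1.0]] [[309.6, 0.0, 255.3], [0.0, 309.6, 189.0], [0.0, 0.0, 1.0]]
grip [(0.97, [512.0, 166.9, 163.1])]
plate [(0.89, [509.1, 165.4, 15.7])]
keyhole [(0.76, [506.2, 165.4, 76.9]), (0.32, [733.9, 212.9, 1.8])]
holder [(0.93, [504.2, 164.6, 1.7]), (0.56, [427.2, -11.6, -0.9])]
travel tool [ 0.  44.   1.3]
rotvec deg tool [0.01 0.01 0.04]
```

View pics/w1.png

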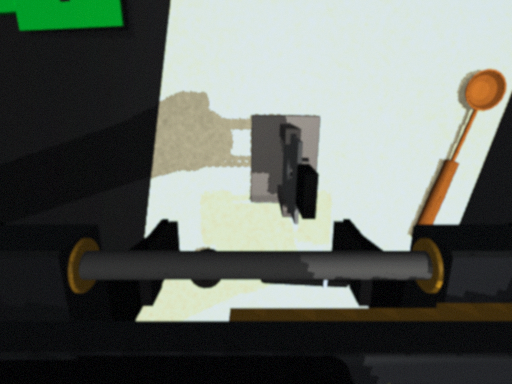

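```bash
python3 -m creep '{"travel":[[0,15,14],[0,15,14],[0,14,13],[0,0,0],[0,0,0]],"rotation":[[0,0,0],[0,0,0],[0,0,0],[0,0,0],[0,0,0]]}'
python3 - <<'E'
from h import *
show()
w=manip.capture("wrist");K=w["intrinsics"];M=w["tool_from_camera"];p,R,_=pose()
print("grip",[(round(d["conf"],2),np.round(d["xyz"],1).tolist()) for d in manip.pinpoint(w,"grip")[:2]])
g=cv2.cvtColor(w["frame"],cv2.COLOR_BGR2GRAY)
def ray(u,v,z):
    d=R.apply(M[:3,:3]@np.linalg.solve(K,[u,v,1.]));c=p+R.apply(M[:3,3]);return c+d*(z-c[2])/d[2]
# where tool points project
for n,q in (("axis@182",[0,0,108]),):
    c=np.linalg.inv(M)@np.array(q+[1.]);print(n,(K@c[:3]/c[2])[:2])
np.save("g.npy",g)
print(ray(255,189,182))
cv2.imwrite("pics/w2.png",cv2.resize(w["frame"][90:290,155:355],(600,600),interpolation=cv2.INTER_CUBIC))
E
```

```text
clock: 4.73
position: [511.9, 168.1, 289.5]
eef_rot: [-0.001, 0.635, 0.772, -0.001]
force: [-0.3, -0.2, -0.4]
gripper_width: 86.9
t 4.73 p [511.9 168.1 289.5] yaw 101.09 tilt z [-0.0022 -0.     -1.    ] F [-0.3 -0.2 -0.4] M [ 0.05 -0.12 -0.02] w 86.9
grip [(0.82, [510.9, 169.7, 160.4])]
axis@182 [255.36779158 212.58901069]
[508.05452675 184.7543359  182.        ]
```

View pics/w2.png

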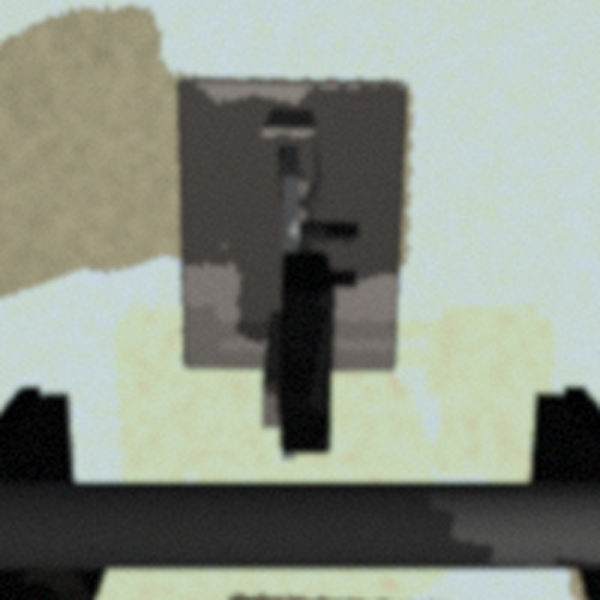

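The crop shows the grey plate with its black grip block at cols 283–330 in the crop, about 1 mm toward tool +y. It is lengthwise centred on the tool axis and aligned in yaw. Going down and gripping.

```bash
python3 -m creep '{"travel":[[0,1,15],[0,0,15],[0,0,15],[0,0,12],[0,0,10],[0,0,6],[0,0,0],[0,0,0]],"rotation":[[0,0,0],[0,0,0],[0,0,0],[0,0,0],[0,0,0],[0,0,0],[0,0,0],[0,0,0]]}'
python3 -m creep '{"travel":[[0,0,0],[0,0,0],[0,0,0],[0,0,0],[0,0,0],[0,0,0],[0,0,0],[0,0,0]],"rotation":[[0,0,0],[0,0,0],[0,0,0],[0,0,0],[0,0,0],[0,0,0],[0,0,0],[0,0,0]]}' -1
python3 -c "
from h import *
show()"
```

```text
clock: 5.5
position: [513.1, 168.5, 217.5]
eef_rot: [0.0, 0.635, 0.772, 0.0]
force: [0.2, 0.2, -0.0]
gripper_width: 87.0
clock: 6.17
position: [513.0, 168.4, 217.3]
eef_rot: [0.0, 0.635, 0.772, 0.0]
force: [-0.6, 0.4, 0.3]
gripper_width: 41.4
t 6.17 p [513.  168.4 217.3] yaw 101.13 tilt z [ 1.e-04 -0.e+00 -1.e+00] F [-0.6  0.4  0.3] M [ 0.06 -0.06 -0.02] w 41.4
```

```bash
python3 -m creep '{"travel":[[0,0,0],[0,0,0],[0,0,0],[0,0,0],[0,0,0],[0,0,0],[0,0,0],[0,0,0]],"rotation":[[0,0,0],[0,0,0],[0,0,0],[0,0,0],[0,0,0],[0,0,0],[0,0,0],[0,0,0]]}' -1
python3 -c "
from h import *
show()"
```

```text
clock: 6.83
position: [512.4, 168.3, 217.2]
eef_rot: [-0.0, 0.635, 0.772, -0.001]
force: [-2.7, -0.8, 3.5]
gripper_width: 12.1
t 6.83 p [512.4 168.3 217.2] yaw 101.13 tilt z [-1.3e-03 -7.0e-04 -1.0e+00] F [-2.7 -0.8  3.5] M [-0.19  0.85 -0.06] w 12.1
```

```bash
python3 -m creep '{"travel":[[0,0,-3],[0,0,-7],[0,0,-10],[0,0,-10],[0,0,-10],[0,0,-10],[0,0,-10],[0,0,-12],[0,0,-12],[0,0,-12],[0,0,-12],[0,0,-12],[0,0,-10],[0,0,-4],[0,0,0],[0,0,0]],"rotation":[[0,0,0],[0,0,0],[0,0,0],[0,0,0],[0,0,0],[0,0,0],[0,0,0],[0,0,0],[0,0,0],[0,0,0],[0,0,0],[0,0,0],[0,0,0],[0,0,0],[0,0,0],[0,0,0]]}'
python3 - <<'E'
from h import *
show()
for c in ("scene","top"):
    p=manip.capture(c)
    for t in ("post","screw","screw_mark","plate"):
        try: print(c,t,[(round(d["conf"],2),np.round(d["xyz"]).tolist()) for d in manip.pinpoint(p,t)[:2]])
        except Exception as e: print(t,e)
# staging: TCP for plate at post-x 22+90, post (543,-201) yaw 18
a=np.radians(18);ex=np.array([np.cos(a),np.sin(a)]);ey=np.array([-ex[1],ex[0]]);P=np.array([543,-201])
t=P+ex*(22+4+80)+ey*40
print(t); to([*t,350],108)
E
```

```text
clock: 8.17
position: [512.9, 168.3, 351.1]
eef_rot: [0.0, 0.635, 0.772, -0.0]
force: [0.2, -0.3, -2.6]
gripper_width: 11.7
t 8.17 p [512.9 168.3 351.1] yaw 101.14 tilt z [-1.e-04 -3.e-04 -1.e+00] F [ 0.2 -0.3 -2.6] M [ 0.05 -0.16 -0.03] w 11.7
scene post [(0.82, [547.0, -203.0, -1.0])]
screw it knows: beaker, flange, grip, holder, keyhole, marker, meter, plate, post, screw_mark, sleeve_short, sleeve_tall, slot_end, spoon
scene screw_mark [(0.95, [562.0, -190.0, 136.0])]
scene plate [(0.97, [511.0, 166.0, 147.0]), (0.65, [277.0, 327.0, 29.0])]
top post [(0.58, [546.0, -204.0, 2.0])]
screw it knows: beaker, flange, grip, holder, keyhole, marker, meter, plate, post, screw_mark, sleeve_short, sleeve_tall, slot_end, spoon
top screw_mark [(0.67, [564.0, -198.0, 141.0]), (0.65, [579.0, -11.0, -0.0])]
top plate [(0.77, [278.0, 327.0, 26.0])]
[ 631.45131095 -130.20193794]
travel tool [-315.8   58.6    0.9]
rotvec deg tool [-0.03 -0.   -6.86]
```

```bash
python3 -m creep '{"travel":[[-15,3,0],[-26,5,0],[-26,5,0],[-26,5,0],[-26,5,0],[-26,5,0],[-26,5,0],[-26,5,0],[-26,5,0],[-26,5,0],[-26,5,0],[-26,5,0],[-15,1,0],[0,0,0],[0,0,0],[0,0,0]],"rotation":[[0,0,0],[0,0,0],[0,0,0],[0,0,0],[0,0,0],[0,0,0],[0,0,0],[0,0,0],[0,0,0],[0,0,0],[0,0,0],[0,0,0],[0,0,0],[0,0,-3.5],[0,0,-3.5],[0,0,0]]}'
python3 - <<'E'
from h import *
show()
w=manip.capture("wrist")
for t in ("post","screw_mark","plate","keyhole"):
    print(t,[(round(d["conf"],2),np.round(d["xyz"]).tolist()) for d in manip.pinpoint(w,t)[:2]])
cv2.imwrite("pics/w3.png",cv2.resize(w["frame"],(800,600),interpolation=cv2.INTER_CUBIC))
E
```

```text
clock: 9.9
position: [631.7, -130.1, 350.8]
eef_rot: [-0.001, 0.586, 0.81, 0.0]
force: [-0.2, 0.9, -2.4]
gripper_width: 12.0
t 9.9 p [ 631.7 -130.1  350.8] yaw 108.19 tilt z [-8.e-04  1.e-03 -1.e+00] F [-0.2  0.9 -2.4] M [ 0.1  -0.01  0.02] w 12.0
post [(0.57, [538.0, -202.0, -2.0])]
screw_mark [(0.85, [563.0, -196.0, 134.0])]
plate [(0.96, [630.0, -132.0, 149.0])]
keyhole [(0.61, [623.0, -130.0, 209.0])]
```

View pics/w3.png

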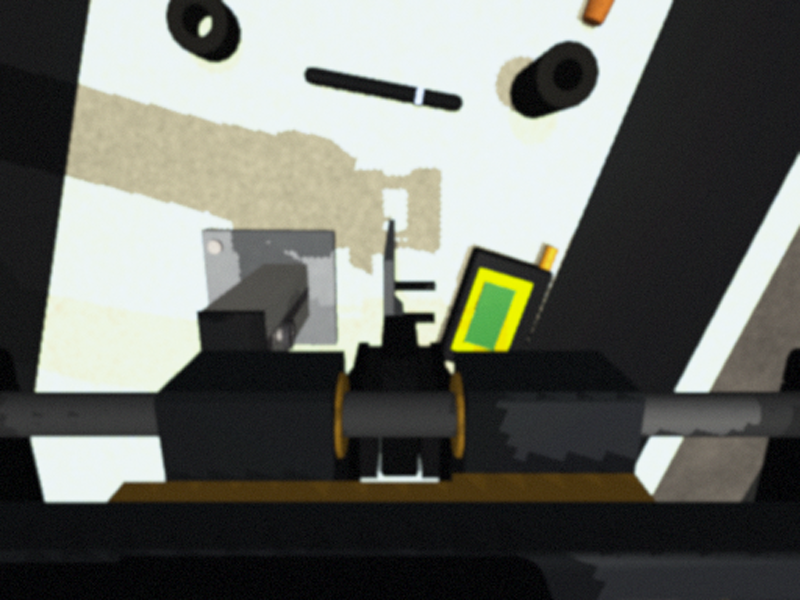

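```bash
python3 -m creep '{"travel":[[15,0,10],[20,0,15],[20,0,15],[20,0,10],[10,0,5],[0,0,0],[0,0,0],[0,0,0],[0,0,0],[0,0,0]],"rotation":[[0,0,0],[0,0,0],[0,0,0],[0,0,0],[0,0,0],[0,-6,0],[0,-6,0],[0,-6,0],[0,-3,0],[0,0,0]]}'
python3 - <<'E'
from h import *
show()
w=manip.capture("wrist");p,R,_=pose()
np.savez("w4.npz",f=w["frame"],K=w["intrinsics"],M=w["tool_from_camera"],p=p,q=R.as_quat())
for t in ("post","screw_mark"):
    print(t,[(round(d["conf"],2),np.round(d["xyz"]).tolist()) for d in manip.pinpoint(w,t)[:2]])
m=manip.cut_out(w,"post")[0]["mask"];ys,xs=np.nonzero(m);print(xs.min(),xs.max(),ys.min(),ys.max())
x0=max(0,xs.min()-10);y0=max(0,ys.min()-10)
c=w["frame"][y0:y0+150,x0:x0+200];print(x0,y0)
cv2.imwrite("pics/w4.png",cv2.resize(c,(800,600),interpolation=cv2.INTER_CUBIC))
E
```

```text
clock: 10.98
position: [605.1, -46.5, 296.6]
eef_rot: [0.148, 0.575, 0.797, -0.107]
force: [0.9, 0.2, -2.3]
gripper_width: 12.0
t 10.98 p [605.1 -46.5 296.6] yaw 108.39 tilt z [ 0.1137 -0.3402 -0.9334] F [ 0.9  0.2 -2.3] M [0.66 0.09 0.01] w 12.0
post [(0.92, [541.0, -200.0, -3.0])]
screw_mark []
111 213 133 225
101 123
```

View pics/w4.png

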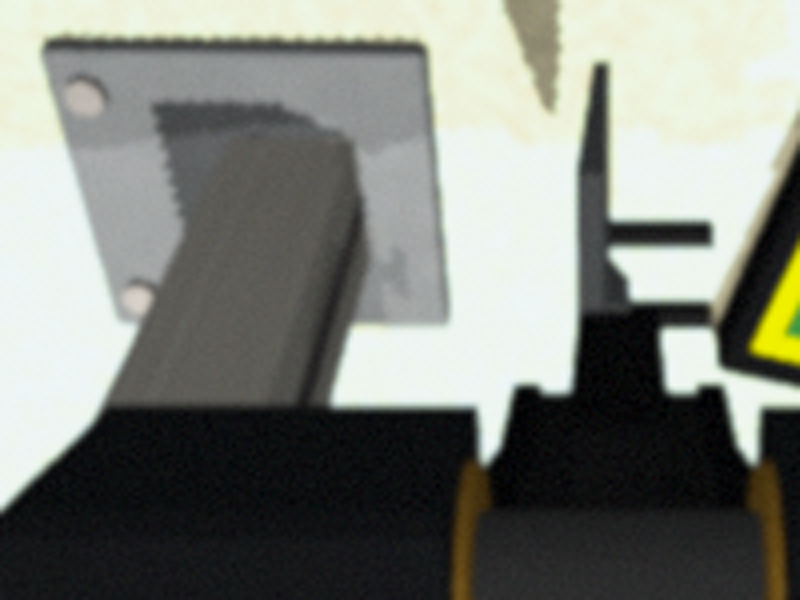

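Run:
```python
from h import *
to([605.1-.31*90,-46.5+.95*90,296.6])
d=np.load("w4.npz");K,M,p,R=d["K"],d["M"],d["p"],Ro.from_quat(d["q"])
def ray(u,v,z):
    dd=R.apply(M[:3,:3]@np.linalg.solve(K,[u,v,1.]));c=p+R.apply(M[:3,3]);return (c+dd*(z-c[2])/dd[2])[:2]
px=[(45,50),(425,52),(447,320),(118,320)];body=np.array([[-75,-55],[45,-55],[45,55],[-75,55.]])
W=np.array([ray(x/4+101,y/4+123,10) for x,y in px]);print(np.round(W,1))
print([round(np.linalg.norm(W[i]-W[(i+1)%4]),1) for i in range(4)])
A=body-body.mean(0);B=W-W.mean(0)
th=np.arctan2((A[:,0]*B[:,1]-A[:,1]*B[:,0]).sum(),(A*B).sum());c,s=np.cos(th),np.sin(th)
print("yaw",np.degrees(th),"post",W.mean(0)-np.array([[c,-s],[s,c]])@body.mean(0))
```

```text
travel tool [ 87.8   0.5 -33.7]
[[ 460.9 -172.8]
 [ 572.4 -136.6]
 [ 604.1 -238.2]
 [ 491.7 -275.4]]
[np.float64(117.2), np.float64(106.4), np.float64(118.4), np.float64(107.1)]
yaw 23.76461399285936 post [ 546.03400392 -199.72729229]
```

```bash
python3 -m creep '{"travel":[[0,0,-12],[0,0,-16],[0,0,-16],[0,0,-16],[0,0,-16],[0,0,-8],[0,0,0],[0,0,0]],"rotation":[[0,6,0],[0,6,0],[0,6,0],[0,2,0],[0,0,0],[0,0,0],[0,0,0],[0,0,0]]}'
python3 - <<'E'
from h import *
show(); to([577.1,-191.4,380],107.8)
E
```

```text
clock: 11.85
position: [601.6, -38.3, 378.6]
eef_rot: [0.007, 0.587, 0.81, -0.005]
force: [1.2, 0.3, -2.1]
gripper_width: 11.5
t 11.85 p [601.6 -38.3 378.6] yaw 108.11 tilt z [ 0.0057 -0.0167 -0.9998] F [ 1.2  0.3 -2.1] M [ 0.08 -0.07  0.03] w 11.5
travel tool [-137.9  -70.9    1. ]
rotvec deg tool [0.02 1.01 0.31]
```

```bash
python3 -m creep '{"travel":[[-12,-6,0],[-21,-11,0],[-21,-11,0],[-21,-11,0],[-21,-11,0],[-21,-11,0],[-15,-7,0],[-5,-3,0],[0,0,0],[0,0,0],[0,0,0]],"rotation":[[0,1,0.3],[0,0,0],[0,0,0],[0,0,0],[0,0,0],[0,0,0],[0,0,0],[0,0,0],[0,0,0],[0,0,0],[0,0,0]]}'
python3 - <<'E'
from h import *
show(); to([577.1,-191.4,380],107.8)
w=manip.capture("wrist");p,R,_=pose()
np.savez("w5.npz",f=w["frame"],K=w["intrinsics"],M=w["tool_from_camera"],p=p,q=R.as_quat())
cv2.imwrite("pics/w5.png",cv2.resize(w["frame"][100:250,155:355],(800,600),interpolation=cv2.INTER_CUBIC))
E
```

```text
clock: 12.77
position: [576.4, -187.9, 378.6]
eef_rot: [-0.0, 0.588, 0.809, 0.0]
force: [0.2, -1.1, -2.0]
gripper_width: 11.7
t 12.77 p [ 576.4 -187.9  378.6] yaw 108.01 tilt z [-1.0e-04  1.3e-03 -1.0e+00] F [ 0.2 -1.1 -2. ] M [ 0.04 -0.18 -0.02] w 11.7
travel tool [-3.6 -0.4 -1.4]
rotvec deg tool [ 0.02 -0.07  0.21]
```

View pics/w5.png

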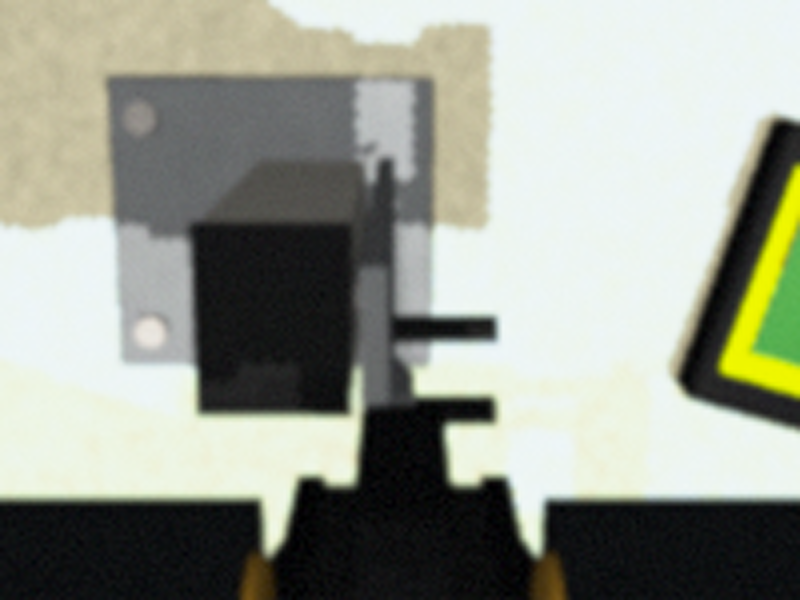

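Run:
```python
from h import *
d=np.load("w5.npz");K,M,p,R=d["K"],d["M"],d["p"],Ro.from_quat(d["q"])
def tool(cx,cy,z):
    r=M[:3,:3]@np.linalg.solve(K,[155+(cx+.5)/4-.5,100+(cy+.5)/4-.5,1.]);c=M[:3,3];return np.round((c+r*((p[2]-z)-c[2])/r[2])[:2],1)
for q in [(192,225),(352,225),(350,412),(198,412)]: print("post top",tool(*q,160))
for q in [(110,76),(432,78),(430,362),(124,362)]: print("foot",tool(*q,10))
b=p[2]-205.3
print("bottom corner back/front",tool(377,160,b),tool(393,160,b))
for cy in (318,340,398,420): print("prong tip edge",tool(495,cy,b+48),tool(495,cy,b+40))
```

```text
post top [ 20.9 -53.5]
post top [ 21. -13.]
post top [-28.8 -14. ]
post top [-28.8 -54.1]
foot [  50.8 -106.6]
foot [50.2 10.5]
foot [-57.1  10.5]
foot [ -57.2 -107.9]
bottom corner back/front [38.9 -6.3] [38.9 -2.5]
prong tip edge [11.7 19. ] [ 9.8 19.6]
prong tip edge [ 7.  19.1] [ 4.9 19.7]
prong tip edge [-5.7 19.4] [-8.2 20. ]
prong tip edge [-10.5  19.5] [-13.2  20.1]
```

```bash
cat > ok.py <<'E'
import sys;from h import *
# ok.py axis(0..2 world) lo hi : exit 1 if the mean force leaves the band
p,R,s=pose();a=int(sys.argv[1]);f=s["force"][a];show();sys.exit(not float(sys.argv[2])<f<float(sys.argv[3]))
E
python3 -m creep '{"travel":[[-1.5,-1,2],[-1.5,0,4],[0,0,5],[0,0,3],[0,0,0],[0,0,0]],"rotation":[[0,0,0],[0,0,0],[0,0,0],[0,0,0],[0,0,0],[0,0,0]]}' >/dev/null; python3 ok.py 2 -6 1 && 
python3 -m creep '{"travel":[[0,0,1.5],[0,0,1.5],[0,0,0]],"rotation":[[0,0,0],[0,0,0],[0,0,0]]}'>/dev/null; python3 ok.py 2 -6 1 && 
python3 -m creep '{"travel":[[0,0,1.5],[0,0,1.5],[0,0,0]],"rotation":[[0,0,0],[0,0,0],[0,0,0]]}'>/dev/null; python3 ok.py 2 -6 1 && 
python3 -m creep '{"travel":[[0,0,1.5],[0,0,1.5],[0,0,0]],"rotation":[[0,0,0],[0,0,0],[0,0,0]]}'>/dev/null; python3 ok.py 2 -6 1 && 
python3 -m creep '{"travel":[[0,0,1.5],[0,0,1.5],[0,0,0]],"rotation":[[0,0,0],[0,0,0],[0,0,0]]}'>/dev/null; python3 ok.py 2 -6 1 && 
python3 -m creep '{"travel":[[0,0,1.5],[0,0,1.5],[0,0,0]],"rotation":[[0,0,0],[0,0,0],[0,0,0]]}'>/dev/null; python3 ok.py 2 -6 1 && 
python3 -m creep '{"travel":[[0,0,1.5],[0,0,1.5],[0,0,0]],"rotation":[[0,0,0],[0,0,0],[0,0,0]]}'>/dev/null; python3 ok.py 2 -6 1
```

```text
t 13.32 p [ 575.9 -193.2  364.5] yaw 107.84 tilt z [-6.e-04  3.e-04 -1.e+00] F [ 0.2 -0.4 -2. ] M [-0.01 -0.1   0.02] w 11.3
t 13.57 p [ 576.  -193.2  361.7] yaw 107.84 tilt z [-2.e-04  1.e-04 -1.e+00] F [ 0.4 -0.2 -1.5] M [ 0.05 -0.08 -0.01] w 11.7
t 13.82 p [ 575.9 -193.3  358.6] yaw 107.84 tilt z [-4.e-04  1.e-04 -1.e+00] F [ 0.7 -0.2 -1.4] M [-0.   -0.1  -0.02] w 11.7
t 14.07 p [ 575.9 -193.2  355.5] yaw 107.84 tilt z [-5.e-04  1.e-04 -1.e+00] F [ 0.1 -1.1 -3. ] M [ 0.02 -0.11 -0.06] w 11.5
t 14.32 p [ 575.9 -193.2  352.5] yaw 107.84 tilt z [-5.e-04  2.e-04 -1.e+00] F [-0.4 -0.3 -2.4] M [ 0.05 -0.06  0.02] w 11.8
t 14.57 p [ 575.9 -193.2  349.5] yaw 107.84 tilt z [-4.e-04  1.e-04 -1.e+00] F [-0.7  0.7 -1.5] M [-0.05 -0.15  0.05] w 11.8
t 14.82 p [ 575.9 -193.2  346.5] yaw 107.84 tilt z [-4.e-04  1.e-04 -1.e+00] F [-0.7 -0.2 -2.7] M [ 0.04 -0.1   0.02] w 11.8
```

```bash
python3 -m creep '{"travel":[[1,0,1.5],[1,0,1.5],[0,0,0]],"rotation":[[0,0,0],[0,0,0],[0,0,0]]}'>/dev/null; python3 ok.py 2 -6 1 && 
python3 -m creep '{"travel":[[0,0,1.5],[0,0,1.5],[0,0,0]],"rotation":[[0,0,0],[0,0,0],[0,0,0]]}'>/dev/null; python3 ok.py 2 -6 1 && 
python3 -m creep '{"travel":[[0,0,1.5],[0,0,1.5],[0,0,0]],"rotation":[[0,0,0],[0,0,0],[0,0,0]]}'>/dev/null; python3 ok.py 2 -6 1 && 
python3 -m creep '{"travel":[[0,0,1.5],[0,0,1],[0,0,0]],"rotation":[[0,0,0],[0,0,0],[0,0,0]]}'>/dev/null; python3 ok.py 2 -6 1
```

```text
t 15.07 p [ 575.6 -191.3  344.2] yaw 107.85 tilt z [ 7.e-04 -7.e-04 -1.e+00] F [-0.3 -0.5 -1.3] M [-0.19 -0.04  0.03] w 11.8
t 15.32 p [ 576.1 -191.4  343.5] yaw 107.83 tilt z [ 0.0029 -0.0015 -1.    ] F [-2.1 -0.2  8.3] M [-0.03  0.58  0.04] w 11.8
t 15.32 p [ 576.1 -191.4  343.5] yaw 107.83 tilt z [ 0.0029 -0.0015 -1.    ] F [-2.1 -0.2  8.3] M [-0.03  0.58  0.04] w 11.8
t 15.32 p [ 576.1 -191.4  343.5] yaw 107.83 tilt z [ 0.0029 -0.0015 -1.    ] F [-2.1 -0.2  8.3] M [-0.03  0.58  0.04] w 11.8
```

```bash
python3 -m creep '{"travel":[[0,0,-4],[0,0,-2],[0,8,0],[0,12,0],[0,5,0],[0,0,12],[0,0,16],[0,0,16],[0,0,16],[0,0,14],[0,0,6],[0,0,0],[0,0,0],[0,0,0]],"rotation":[[0,0,0],[0,0,0],[0,0,0],[0,0,0],[0,0,0],[0,0,0],[0,0,0],[0,0,0],[0,0,0],[0,0,0],[0,0,0],[0,0,0],[0,0,0],[0,0,0]]}'
python3 - <<'E'
from h import *
show(); 
w=manip.capture("wrist");p,R,_=pose()
np.savez("w6.npz",f=w["frame"],K=w["intrinsics"],M=w["tool_from_camera"],p=p,q=R.as_quat())
cv2.imwrite("pics/w6.png",cv2.resize(w["frame"][100:250,155:355],(800,600),interpolation=cv2.INTER_CUBIC))
E
```

```text
clock: 16.48
position: [599.8, -183.6, 267.7]
eef_rot: [0.001, 0.589, 0.808, 0.0]
force: [0.3, -0.1, -2.1]
gripper_width: 11.9
t 16.48 p [ 599.8 -183.6  267.7] yaw 107.84 tilt z [ 1.6e-03 -3.0e-04 -1.0e+00] F [ 0.3 -0.1 -2.1] M [ 0.02 -0.05  0.02] w 11.9
```

View pics/w6.png

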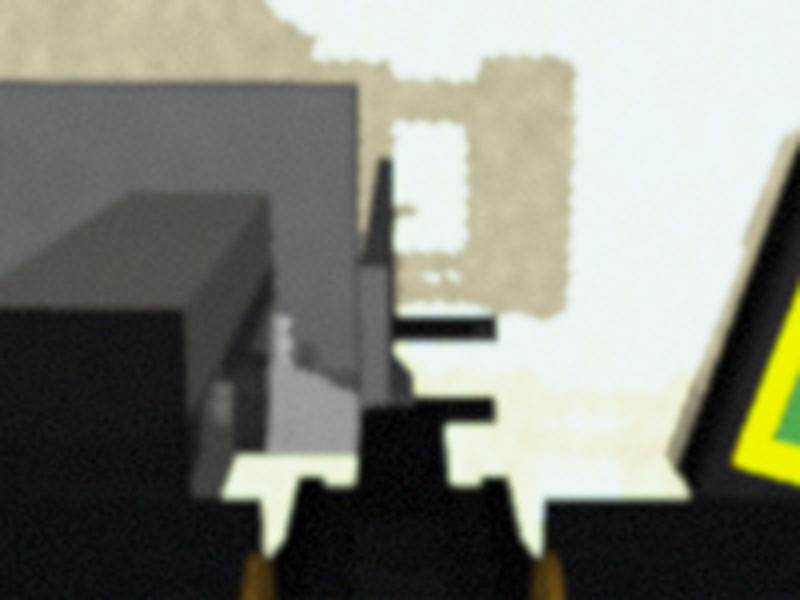

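Run:
```python
from h import *
d=np.load("w6.npz");K,M,p,R=d["K"],d["M"],d["p"],Ro.from_quat(d["q"])
def tool(cx,cy,z):
    r=M[:3,:3]@np.linalg.solve(K,[155+(cx+.5)/4-.5,100+(cy+.5)/4-.5,1.]);c=M[:3,3];return np.round((c+r*((p[2]-z)-c[2])/r[2])[:2],1)
print("post top far corner (y+25)",tool(183,308,160)); print("foot (45,55)",tool(357,85,10),"foot (45,-55)",tool(357,455,10))
b=p[2]-205.3; print("plate corner",tool(377,160,b),tool(393,160,b))
```

```text
post top far corner (y+25) [ 25.3 -36.6]
foot (45,55) [ 53.6 -12.8] foot (45,-55) [-55.  -13.8]
plate corner [38.9 -6.3] [38.9 -2.5]
```

```bash
python3 -m creep '{"travel":[[0.5,-5,0],[0,-7,0],[0,-5,0],[0,-1,0],[0,0,0],[0,0,0]],"rotation":[[0,0,0],[0,0,0],[0,0,0],[0,0,0],[0,0,0],[0,0,0]]}' >/dev/null; python3 ok.py 0 -4 4 && 
python3 -m creep '{"travel":[[0,-1,0],[0,-1,0],[0,0,0]],"rotation":[[0,0,0],[0,0,0],[0,0,0]]}'>/dev/null; python3 ok.py 0 -4 4 && 
python3 -m creep '{"travel":[[0,-1,0],[0,-1,0],[0,0,0]],"rotation":[[0,0,0],[0,0,0],[0,0,0]]}'>/dev/null; python3 ok.py 0 -4 4 && 
python3 -m creep '{"travel":[[0,-1,0],[0,-1,0],[0,0,0]],"rotation":[[0,0,0],[0,0,0],[0,0,0]]}'>/dev/null; python3 ok.py 0 -4 4 && 
python3 -m creep '{"travel":[[0,-1,0],[0,-1,0],[0,0,0]],"rotation":[[0,0,0],[0,0,0],[0,0,0]]}'>/dev/null; python3 ok.py 0 -4 4 && 
python3 -m creep '{"travel":[[0,-1,0],[0,-1,0],[0,0,0]],"rotation":[[0,0,0],[0,0,0],[0,0,0]]}'>/dev/null; python3 ok.py 0 -4 4 && 
python3 -m creep '{"travel":[[0,-1,0],[0,-1,0],[0,0,0]],"rotation":[[0,0,0],[0,0,0],[0,0,0]]}'>/dev/null; python3 ok.py 0 -4 4 && 
python3 -m creep '{"travel":[[0,-1,0],[0,-1,0],[0,0,0]],"rotation":[[0,0,0],[0,0,0],[0,0,0]]}'>/dev/null; python3 ok.py 0 -4 4
```

```text
t 17.03 p [ 581.9 -188.9  267.2] yaw 107.81 tilt z [ 6.e-04 -2.e-04 -1.e+00] F [-0.6  0.1 -2.2] M [ 0.05 -0.13  0.02] w 11.7
t 17.28 p [ 580.  -189.3  266.9] yaw 107.84 tilt z [-1.e-04 -0.e+00 -1.e+00] F [ 1.5  0.1 -2.3] M [ 0.   -0.12 -0.  ] w 11.8
t 17.53 p [ 578.  -190.   266.8] yaw 107.83 tilt z [-3.e-04 -1.e-04 -1.e+00] F [-0.6  0.3 -2. ] M [ 0.   -0.08  0.01] w 11.9
t 17.78 p [ 576.  -190.7  266.9] yaw 107.83 tilt z [-1.e-04 -2.e-04 -1.e+00] F [-0.6 -0.1 -1.5] M [ 0.01 -0.1   0.  ] w 11.9
t 18.03 p [ 574.1 -191.3  266.9] yaw 107.83 tilt z [-1.e-04 -2.e-04 -1.e+00] F [-0.8  0.1 -1.9] M [ 0.04 -0.05 -0.  ] w 11.9
t 18.28 p [ 572.2 -191.9  266.9] yaw 107.83 tilt z [-2.e-04 -1.e-04 -1.e+00] F [-1.4 -0.4 -2.7] M [-0.02 -0.15  0.02] w 11.6
t 18.53 p [ 570.3 -192.6  266.9] yaw 107.82 tilt z [-1.e-04 -2.e-04 -1.e+00] F [ 0.5  0.5 -1.9] M [ 0.   -0.13  0.04] w 12.0
t 18.78 p [ 569.4 -192.7  267.2] yaw 107.84 tilt z [ 2.6e-03  4.0e-04 -1.0e+00] F [ 2.6  0.1 -3.1] M [ 0.15 -0.94 -0.07] w 11.8
```

Travel was 31.7 mm, which matches the plate lying flat on the post, so the head has gone through the round hole. Next I'll slide it down under a force guard.

```bash
python3 -m creep '{"travel":[[0,0.5,0],[0,0,1],[0,0,1],[0,0,0]],"rotation":[[0,0,0],[0,0,0],[0,0,0],[0,0,0]]}' >/dev/null; python3 ok.py 2 -6 11 && 
python3 -m creep '{"travel":[[0,0,1],[0,0,1],[0,0,0]],"rotation":[[0,0,0],[0,0,0],[0,0,0]]}'>/dev/null; python3 ok.py 2 -6 11 && 
python3 -m creep '{"travel":[[0,0,1],[0,0,1],[0,0,0]],"rotation":[[0,0,0],[0,0,0],[0,0,0]]}'>/dev/null; python3 ok.py 2 -6 11 && 
python3 -m creep '{"travel":[[0,0,1],[0,0,1],[0,0,0]],"rotation":[[0,0,0],[0,0,0],[0,0,0]]}'>/dev/null; python3 ok.py 2 -6 11 && 
python3 -m creep '{"travel":[[0,0,1],[0,0,1],[0,0,0]],"rotation":[[0,0,0],[0,0,0],[0,0,0]]}'>/dev/null; python3 ok.py 2 -6 11 && 
python3 -m creep '{"travel":[[0,0,1],[0,0,1],[0,0,0]],"rotation":[[0,0,0],[0,0,0],[0,0,0]]}'>/dev/null; python3 ok.py 2 -6 11 && 
python3 -m creep '{"travel":[[0,0,1],[0,0,1],[0,0,0]],"rotation":[[0,0,0],[0,0,0],[0,0,0]]}'>/dev/null; python3 ok.py 2 -6 11 && 
python3 -m creep '{"travel":[[0,0,1],[0,0,1],[0,0,0]],"rotation":[[0,0,0],[0,0,0],[0,0,0]]}'>/dev/null; python3 ok.py 2 -6 11
```

```text
t 19.12 p [ 569.6 -192.7  265.1] yaw 107.84 tilt z [ 1.3e-03  1.0e-04 -1.0e+00] F [ 2.9  0.7 -2.6] M [ 0.22 -0.88 -0.04] w 12.0
t 19.37 p [ 569.6 -192.7  263. ] yaw 107.85 tilt z [ 1.4e-03  1.0e-04 -1.0e+00] F [ 3.3  0.9 -2.1] M [ 0.22 -1.01 -0.09] w 11.7
t 19.62 p [ 569.5 -192.7  261. ] yaw 107.85 tilt z [ 1.3e-03  1.0e-04 -1.0e+00] F [ 4.9  1.1 -1.4] M [ 0.39 -1.24 -0.03] w 11.9
t 19.87 p [ 569.5 -192.7  258.9] yaw 107.85 tilt z [ 1.2e-03  2.0e-04 -1.0e+00] F [ 5.   0.8 -1.6] M [ 0.38 -1.43 -0.03] w 11.5
t 20.12 p [ 569.5 -192.7  257. ] yaw 107.84 tilt z [ 1.3e-03  1.0e-04 -1.0e+00] F [5.2 1.5 0.3] M [ 0.39 -1.44 -0.14] w 11.9
t 20.37 p [ 569.6 -192.8  255.3] yaw 107.84 tilt z [ 1.5e-03 -2.0e-04 -1.0e+00] F [5.3 1.5 2.1] M [ 0.34 -1.4  -0.06] w 11.7
t 20.62 p [ 569.7 -192.9  253.7] yaw 107.84 tilt z [ 1.8e-03 -6.0e-04 -1.0e+00] F [4.2 1.4 4.4] M [ 0.36 -1.26 -0.06] w 11.6
t 20.87 p [ 569.7 -193.   251.7] yaw 107.83 tilt z [ 1.9e-03 -7.0e-04 -1.0e+00] F [4.8 1.5 4.8] M [ 0.32 -1.27 -0.13] w 12.0
```

```bash
python3 -m creep '{"travel":[[0,0.4,1],[0,0,1],[0,0,0]],"rotation":[[0,0,0],[0,0,0],[0,0,0]]}'>/dev/null; python3 ok.py 2 -6 12 && 
python3 -m creep '{"travel":[[0,0,1],[0,0,1],[0,0,0]],"rotation":[[0,0,0],[0,0,0],[0,0,0]]}'>/dev/null; python3 ok.py 2 -6 12 && 
python3 -m creep '{"travel":[[0,0,1],[0,0,1],[0,0,0]],"rotation":[[0,0,0],[0,0,0],[0,0,0]]}'>/dev/null; python3 ok.py 2 -6 12 && 
python3 -m creep '{"travel":[[0,0,1],[0,0,0.5],[0,0,0]],"rotation":[[0,0,0],[0,0,0],[0,0,0]]}'>/dev/null; python3 ok.py 2 -6 12 && 
python3 -m creep '{"travel":[[0,0,1],[0,0,0],[0,0,0]],"rotation":[[0,0,0],[0,0,0],[0,0,0]]}'>/dev/null; python3 ok.py 2 -6 12
```

```text
t 21.12 p [ 569.8 -193.   249.6] yaw 107.83 tilt z [ 1.e-03 -9.e-04 -1.e+00] F [5.1 0.9 6. ] M [ 0.26 -1.1  -0.13] w 11.9
t 21.37 p [ 569.8 -193.   247.3] yaw 107.83 tilt z [ 1.2e-03 -8.0e-04 -1.0e+00] F [5.  0.6 2.8] M [ 0.26 -1.31 -0.14] w 11.6
t 21.62 p [ 569.8 -193.   245.4] yaw 107.83 tilt z [ 1.1e-03 -7.0e-04 -1.0e+00] F [4.7 1.2 4.6] M [ 0.26 -1.19 -0.14] w 11.7
t 21.87 p [ 569.8 -193.   244. ] yaw 107.83 tilt z [ 1.e-03 -7.e-04 -1.e+00] F [4.6 0.5 5.4] M [ 0.28 -1.07 -0.13] w 12.0
t 22.12 p [ 569.8 -193.   243.6] yaw 107.82 tilt z [ 0.0011 -0.0011 -1.    ] F [3.1 1.2 9.1] M [ 0.32 -0.83 -0.08] w 11.8
```

```bash
python3 -m creep '{"travel":[[0,0,0.7],[0,0,0],[0,0,0]],"rotation":[[0,0,0],[0,0,0],[0,0,0]]}'>/dev/null; python3 ok.py 2 -6 11 && 
python3 -m creep '{"travel":[[0,0,0.5],[0,0,0],[0,0,0]],"rotation":[[0,0,0],[0,0,0],[0,0,0]]}'>/dev/null; python3 ok.py 2 -6 12
```

```text
t 22.37 p [ 569.9 -193.   243.5] yaw 107.82 tilt z [ 0.0012 -0.0014 -1.    ] F [ 1.5  0.6 11.6] M [ 0.38 -0.54 -0.14] w 11.8
t 22.37 p [ 569.9 -193.   243.5] yaw 107.82 tilt z [ 0.0012 -0.0014 -1.    ] F [ 1.5  0.6 11.6] M [ 0.38 -0.54 -0.14] w 11.8
```

```bash
python3 -m creep '{"travel":[[0,0,-1.5],[0,0,-1],[0,0,0],[0,0,0]],"rotation":[[0,0,0],[0,0,0],[0,0,0],[0,0,0]]}'>/dev/null; python3 ok.py 2 -6 5 &&
python3 -m creep '{"travel":[[0,0,0],[0,0,0],[0,0,0],[0,0,0],[0,0,0],[0,0,0],[0,0,0],[0,0,0],[0,0,0],[0,0,0]],"rotation":[[0,0,0],[0,0,0],[0,0,0],[0,0,0],[0,0,0],[0,0,0],[0,0,0],[0,0,0],[0,0,0],[0,0,0]]}' 0.2; python3 ok.py 2 -6 12
```

```text
t 22.7 p [ 569.8 -192.9  243.8] yaw 107.84 tilt z [ 9.e-04 -2.e-04 -1.e+00] F [6.2 0.9 1.3] M [ 0.18 -1.57 -0.09] w 12.0
clock: 23.53
position: [569.4, -192.7, 244.2]
eef_rot: [-0.0, 0.589, 0.808, -0.0]
force: [-0.3, 0.8, 0.4]
gripper_width: 52.0
t 23.53 p [ 569.4 -192.7  244.2] yaw 107.84 tilt z [-0.e+00 -1.e-04 -1.e+00] F [-0.3  0.8  0.4] M [-0.04 -0.09 -0.04] w 52.0
```

```bash
python3 -m creep '{"travel":[[0,0,-4],[0,0,-10],[0,0,-15],[0,0,-18],[0,0,-18],[0,0,-18],[0,0,-18],[0,0,-18],[-5,0,-10],[-10,0,0],[-5,0,0],[0,0,0],[0,0,0]],"rotation":[[0,0,0],[0,0,0],[0,0,0],[0,0,0],[0,0,0],[0,0,0],[0,0,0],[0,0,0],[0,0,0],[0,0,0],[0,0,0],[0,0,0],[0,0,0]]}'
python3 - <<'E'
from h import *
show()
w=manip.capture("wrist");s=manip.capture("scene")
for c in (w,s):
  for t in ("plate","grip","slot_end","keyhole"):
    print(t,[(round(d["conf"],2),np.round(d["xyz"]).tolist()) for d in manip.pinpoint(c,t)[:2]])
z=lambda im:cv2.resize(im,(400,600),interpolation=cv2.INTER_CUBIC)
cv2.imwrite("pics/f.png",np.hstack([z(w["frame"][80:230,205:305]),z(s["frame"][190:280,175:235])]))
E
```

```text
clock: 24.62
position: [575.1, -212.6, 371.5]
eef_rot: [-0.001, 0.589, 0.808, -0.0]
force: [0.5, 0.3, 1.4]
gripper_width: 52.2
t 24.62 p [ 575.1 -212.6  371.5] yaw 107.76 tilt z [-0.0026  0.0011 -1.    ] F [0.5 0.3 1.4] M [ 0.03 -0.14  0.02] w 52.2
plate [(0.95, [568.0, -196.0, 40.0])]
grip [(0.9, [568.0, -194.0, 188.0])]
slot_end [(0.59, [568.0, -193.0, 126.0])]
keyhole [(0.86, [565.0, -195.0, 100.0]), (0.63, [735.0, -162.0, 1.0])]
plate [(0.89, [279.0, 328.0, 32.0]), (0.8, [573.0, -194.0, 38.0])]
grip [(0.96, [570.0, -197.0, 188.0]), (0.82, [132.0, 297.0, 12.0])]
slot_end [(0.74, [191.0, 307.0, 16.0]), (0.64, [566.0, -191.0, 128.0])]
keyhole [(0.82, [209.0, 311.0, 20.0]), (0.78, [567.0, -193.0, 99.0])]
```

View pics/f.png

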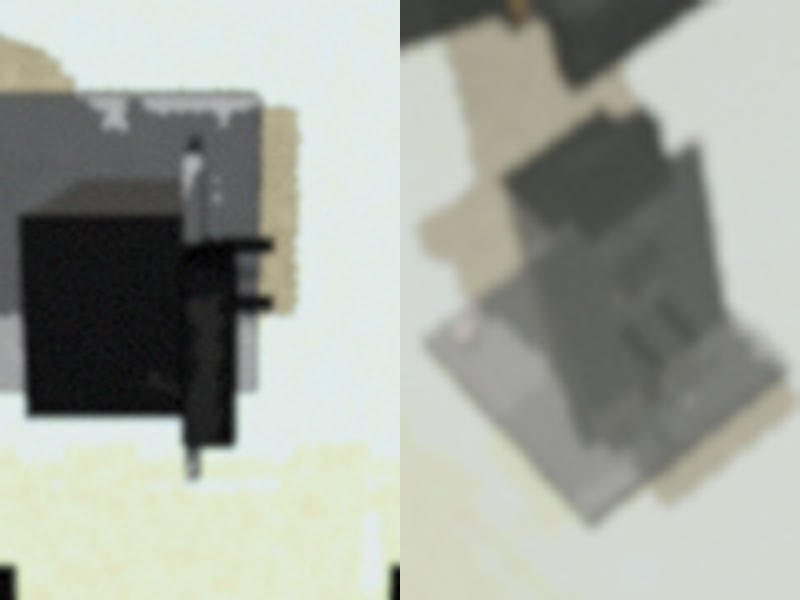

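```bash
python3 -c "
from cell import manip
print(manip.hand_in())"
```

```text
the job is handed in; nothing more can be done
None
```

The grey plate is hanging on the post's screw, slid home against the hard stop and released. I handed the job in at about 25 s of the 58 s.

- **Finding the screw:** I touched the plate's lower edge lightly on the screw head. That put the screw's axis at about 128.5 mm, 6.5 mm below the mark and within the stated range.
- **Hanging it:** The round hole passed over the head and the plate met the post after about 31.7 mm of travel, where I had worked out about 31 mm. I then slid it down about 24 mm.
- **Reaching home:** It stopped hard with the tool at 243.5 mm against a predicted 243.8 mm. The highest force I read was about 12 N downward, around 14 N allowing for the plate's weight.
- **Last checks:** The plate lies flat against the post. The networks put its lower edge at 38–40 mm (expected 38.5) and the slot's end at 126–128 mm (expected 128.5). The gripper was clear above it.
- **Less certain:** When I eased off the push before letting go, the tool rose 0.3 mm. I took that as slack in the arm and did not check whether the plate moved with it. There is no direct reading of how far the screw is drawn out, so I judged the clamping from the hard stop and the height. I saw no contact with the other things on the bench, but I did not compare their positions at the end.

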